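# Load the pupa slats crosswise and close the lapping chest doors

## Robot

A 6-joint arm with a two-finger parallel gripper is mounted at the origin on the work surface. World frame = base frame: x ahead of the robot, y to its left, z up, the work surface at z = 0. Lengths are in m, angles in degrees, forces in N, time in s.
With the tool pointing down it reaches from about 0.4 to 0.825 m from the base axis. Payload 7 kg.
Tool frame: the origin (TCP) lies on the front face of the gripper's body, between the roots of the fingers; the fingertips stand 66 mm ahead of it and the grasp point (between the pads) lies 47 mm ahead of it; z points along the fingers, y is the line along which they close (so a half turn about z gives the same grasp; the last joint's range is limited). The gripper opens to 88 mm and grips with 3 to 60 N. Pads are 19 mm wide; open, the fingers measure 130 mm over their backs; the gripper's body (78 mm by 193 mm) begins 47 mm behind the grasp point.
Start: joints at [79.819, 20.546, 0.682, 0, -70.136, -16.507], TCP at [0.303, 0.603, 0.292] pointing down, gripper open.
Joint ranges: [-176.03, 176.03], [-82.01, 121.73], [-58.28, 71.71], [-173.87, 95.51], [-174.79, -0.11], [-173.66, 173.66]. Speed limits (degrees/s): [136.94, 136.94, 172.46, 180, 180, 180].

## Interface

Orientations are given as [roll, pitch, yaw] about the fixed x, y, z axes, in that order (R = Rz(yaw) Ry(pitch) Rx(roll)).
In Python, from plant import ctrl gives the robot as it stands.
- The arm moves only by the tool send_rows, never from a script. Its argument "deltas" is a list of rows, each a list of 2 entries, a list of its own where there are three numbers: the shift along the tool's x, y, z each as a share of 800 mm, from -1 to 1, then the turn about the tool's z as a share of 90 degrees, from -1 to 1. A call has exactly 5 rows; each row is the pose to reach, as a shift and turn from the pose commanded when the call began, along the tool's axes at that moment; what a row does not reach only later rows make up. A row lasts 1/12 s, in which the tool goes at most 41.7 mm and 7.16 degrees, less where a joint would pass 70% of its speed; a pose out of reach is approached as far as the arm can. A call with a number of a shift or a turn outside -1 to 1 is refused whole. A call with a gripper value outside its range is refused whole. "gripper" is the opening, from 0 (shut) to 1 (fully open), set as the call begins (left out, the last holds). The fingers move at their own pace and stop on an object; the grip force is fixed at half the most. Time passes only in rows, so rows that repeat a pose let the fingers close, or fill a call up. It gives the time, the measured TCP pose, the force, the opening and the grip force at its end, in the units of the state.
- ctrl.get_obs(): the state, without advancing time (a new reading comes with each control period).
- ctrl.snapshot(name): name is "side" or "top"; returns a dict with "color" (384x512x3 uint8, red, green, blue), "vertical_fov" (degrees; the focal length in pixels is half the picture's height over the tangent of half this angle, whatever the lens; pixels are square), "cx", "cy" (the principal point, pixels), "k1" (the pictures are not rectified: a ray, as slopes to the right and down, at radius r is drawn at 1 + k1 r^2 times it, then the intrinsics apply), "rvec" (rotation vector, rad) and "tvec" (3), from world to camera coordinates, as OpenCV has them. Camera axes: x right, y down, z forward; pixel columns grow to the right and rows downward; lengths in m; the calibration is good to about 2 mm. A picture is of the moment at which its call begins. There is no depth.
- ctrl.close_job(): hands the job in; it is judged then, once.
Trained networks look in a picture, given as the dict that the camera call returned (one of the last four; its "shot" number tells which), for a name from the list of things; names that differ only in an ending like _2 or _b are one class to them, and where a whole thing is asked for, a point or a joint stands for the part that bears it (a point fixed in the world has none). Each returns a list of dicts, best first, with "conf" (0 to 1); they miss things now and then, are a little off and sometimes report something else, mostly with a low value. They report only what shows in the picture. A call takes as long as a camera call. They do not tell look-alikes from the thing itself.
- ctrl.boxes_of(picture, thing): "xy" ([column, row] as shares, 0 to 1, of the picture: columns of its width, rows of its height, amid what is visible of it).
- ctrl.cut_out(picture, thing): "pixels" (384x512 bool, what is visible of it) and "xy" ([column, row] as shares, 0 to 1, of the picture: columns of its width, rows of its height, amid what is visible of it).
The state is a dict: "clock": time; "joint_pos": joint angles; "qvel": joint speeds; "tau": joint torques, N m; "tool_pos": TCP position; "orientation": TCP orientation; "force": force on the tool from outside, world axes, zero at the start; "moment": the same for the moment, N m; "opening": finger opening in m; "gripper_force": force on a finger pad.
Only numpy, scipy, OpenCV 4.12 (cv2) and the standard library are available. Lean on these libraries where they do the work, as an engineer would, in place of code of your own. Each camera call takes 0.05 s, during which the arm holds its last target. There are 200 camera calls.

## Task

In the butterfly room's pupa chest, lay the pale slat with brown pupae across the two floor runners, parallel to the pale slat already there and on the opposite side of the middle, then lay the dark slat with green pupae crosswise over the middle of those two. Then shut the chest without slamming: the green rebated door first, fully down, and the orange flanged door last, fully down so that its flange laps over the rebate. Leave the cup, bottle, jar and carton where they stand, and let go of everything.

Things in the scene. Friction and masses are not known exactly. Their poses are not given: they have to be found in the camera images.
- chest: White open-topped chest fixed to the table, outer 216 (x) x 206 (y) x 60 mm high, walls and floor 8 mm. Origin: centre of its underside. Two fixed wooden runners inside run along its x at y = -45 and +45, 14 wide, 180 long, tops 18 mm above the origin. Door hinge lines run along its x at height 68, y = +103 (rebated) and y = -103 (flanged). Shut, the doors' undersides are at height 62.
- rebated (a joint): Green rebated door on the chest's +y side, angle in rad: 0 shut flat, pi/2 upright, up to 2.0 leaning outward. A stiff friction hinge keeps it where it is left; 2 to 5 N near the free edge, pushed from outside over and down, moves it. It shuts fully only before the flanged door does: otherwise its ledge lands on top of the flange.
- flanged (a joint): Orange flanged door on the chest's -y side, angle in rad: 0 shut flat, pi/2 upright, up to 2.0 leaning outward. Same stiff friction hinge. Shut last, its flange lies over the rebated door's ledge.
- rebated_edge (a point): Middle of the rebated door's free edge, at mid-thickness, 111 mm from the hinge line. Panel 214 long along the chest's x, 12 thick centred on the hinge line, solid to 93 mm from the hinge, then a dark ledge (lower 5.4 of the thickness) to 111. A black knob (22 wide, 20 proud) is on the outer face at chest x = +70, 60 from the hinge; the rest of that face is flat.
- flanged_edge (a point): Middle of the flanged door's free edge, at mid-thickness, 109 mm from the hinge line. Panel 214 long along the chest's x, 12 thick centred on the hinge line, solid to 93 mm from the hinge, then a grey flange (upper 5.4 of the thickness) to 109. A black knob (22 wide, 20 proud) is on the outer face at chest x = +70, 60 from the hinge; the rest is flat.
- board: White sorting board fixed flat on the table, 260 (x) x 160 (y) x 6 mm, origin at the centre of its underside; the brown and green slats start on it.
- brown_slat_mid (a point): Centre (half-way up) of the loose pale slat with brown pupae, 130 (x) x 20 (y) x 12 mm (z), 35 g. Pupae 6.5 mm high on top of the outer 22 mm at each end; grip the bare middle across the 20 mm width. It belongs on the runners along the chest's y, at about x = +45, y = 0 of the chest (centre 24 mm above the chest's origin).
- green_slat_mid (a point): Centre (half-way up) of the loose dark slat with green pupae; sizes as the brown one. It belongs on the two pale slats, along the chest's x, at about x = 0, y = 0 of the chest (centre 36 mm above the chest's origin).
- first_slat_mid (a point): Centre (half-way up) of the loose pale slat with brown pupae already in the chest, lying across the runners along the chest's y, at about x = -45 mm of the chest; sizes as the brown one.
- cup: Clear plastic cup, 84 mm across the rim, 105 high, loose bystander near the chest's -x (robot) side; origin centre of its underside.
- bottle: White bottle with blue cap, 56 mm across, 160 high, loose bystander beyond the gap between chest and board; origin centre of its underside.
- jar: Amber jar with black lid, 56 mm across, 65 high, loose bystander near the board's -x end; origin centre of its underside.
- carton: Blue carton, 85 x 120 x 60 mm high, loose bystander near the board's +x end; origin centre of its underside.
Not all that is in view belongs to the job. What is shaped like the part that bears brown_slat_mid but blue or purple is not meant.

How it is judged:
By the outcome, as a careful person would: the job done as asked, in the order asked, and still so for the second after the job is handed in, with the robot touching nothing.
It also fails if it takes over 69 s, if anything falls off the work surface, if the arm or the gripper's body presses on something with over 40 N, if the wrist force passes 120 N, or if a joint passes its speed limit or range.

## Working session

There is one attempt and no reset: what is moved stays moved. The work goes in short steps, Python scripts to look and compute and a tool call to move; the robot and the scene stay as the last step left them, time stands still between calls to the robot, and variables do not carry over. Pictures are saved under pics/ and viewed, at most 10 in all, crops included, and the job is handed in when it is done.

Besides the shell and the picture viewer there is one more tool, called after "Call:" as name(argument=value, ...), one argument or row to a line, values as JSON. send_rows: Moves the arm, as the interface text tells. Shift numbers are shares of 800 mm and turn numbers shares of 90 degrees, none past 1 either way. Its arguments: {"type":"object","properties":{"deltas":{"type":"array","items":{"type":"array"}},"gripper":{"type":"number"}},"required":["deltas"]}

```bash
ls; mkdir -p pics
python3 - <<'E'
from plant import ctrl
import cv2,numpy as np,pickle
o=ctrl.get_obs(); print({k:o[k] for k in('clock','tool_pos','orientation','opening','force')})
S={}
ims=[]
for n in('top','side'):
    s=ctrl.snapshot(n);S[n]=s
    print(n,{k:s[k] for k in s if k!='color'})
    ims.append(s['color'])
    for t in('chest','board','brown_slat_mid','green_slat_mid','first_slat_mid','rebated_edge','flanged_edge','cup','bottle','jar','carton'):
        print(t,[(np.round(np.array(d['xy'])*[512,384],1).tolist(),round(d['conf'],2)) for d in ctrl.boxes_of(s,t)][:4])
pickle.dump(S,open('s0.pkl','wb'))
for n,i in zip(('top','side'),ims): cv2.imwrite(f'pics/{n}0.png',cv2.resize(i[:,:,::-1],(768,576)))
E
```

```text
pics
{'clock': 0.0, 'tool_pos': array([0.30302337, 0.60274989, 0.29123541]), 'orientation': array([ 1.79908437e+02, -7.60010638e-03, -2.66971711e+01]), 'opening': 0.08766020906772427, 'force': array([ 0.14031962,  0.84426063, -0.85022953])}
top {'vertical_fov': 53.926634462831544, 'cx': 259.52234582355624, 'cy': 191.14038177300725, 'k1': -0.1225460548110716, 'rvec': array([ 2.14593254, -2.14741208,  0.14269774]), 'tvec': array([0.03244756, 0.53992984, 0.95302805]), 'shot': 1}
chest [([340.2, 188.5], 0.58)]
board []
brown_slat_mid [([149.2, 279.1], 0.92), ([131.1, 116.8], 0.71), ([128.4, 216.3], 0.66), ([197.2, 217.2], 0.55)]
green_slat_mid [([192.0, 162.4], 0.86)]
first_slat_mid [([334.4, 209.2], 0.83)]
rebated_edge [([298.1, 174.5], 0.69), ([385.7, 184.5], 0.53)]
flanged_edge [([344.6, 257.5], 0.74), ([381.5, 187.5], 0.71), ([341.0, 188.3], 0.45)]
cup [([342.5, 256.4], 0.61)]
bottle [([271.2, 113.1], 0.63)]
jar [([216.7, 246.4], 0.86)]
carton [([190.9, 117.8], 0.67), ([333.5, 207.4], 0.52)]
side {'vertical_fov': 43.71382595937416, 'cx': 258.32505001967655, 'cy': 192.02662666410393, 'k1': 0.017586858332089634, 'rvec': array([2.37338473, 0.0125163 , 0.01636869]), 'tvec': array([-0.53306322,  0.07214699,  1.33511089]), 'shot': 2}
chest [([265.5, 252.8], 0.8), ([269.9, 208.2], 0.28)]
board [([269.7, 171.8], 0.71)]
brown_slat_mid [([329.7, 130.9], 0.83), ([191.9, 142.5], 0.76), ([274.0, 206.5], 0.71), ([243.0, 130.9], 0.48)]
green_slat_mid [([269.7, 207.0], 0.53), ([284.2, 167.2], 0.5), ([266.3, 253.3], 0.19)]
first_slat_mid [([246.8, 250.0], 0.4)]
rebated_edge [([272.2, 210.1], 0.95), ([192.3, 257.9], 0.44)]
flanged_edge [([256.7, 277.1], 0.84)]
cup [([193.8, 260.9], 0.78), ([259.6, 274.0], 0.47)]
bottle [([267.0, 253.9], 0.73), ([339.3, 207.6], 0.7)]
jar [([214.2, 178.3], 0.84)]
carton [([331.2, 163.2], 0.95)]
```

View pics/top0.png

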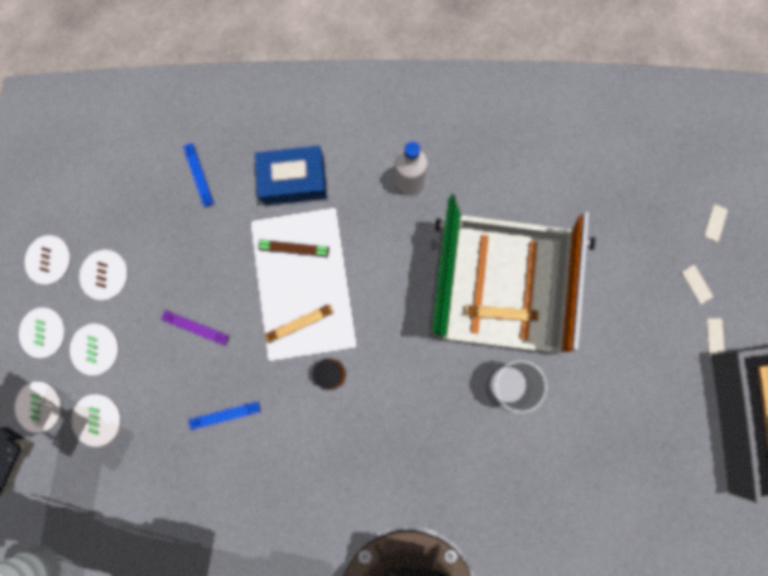

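View pics/side0.png

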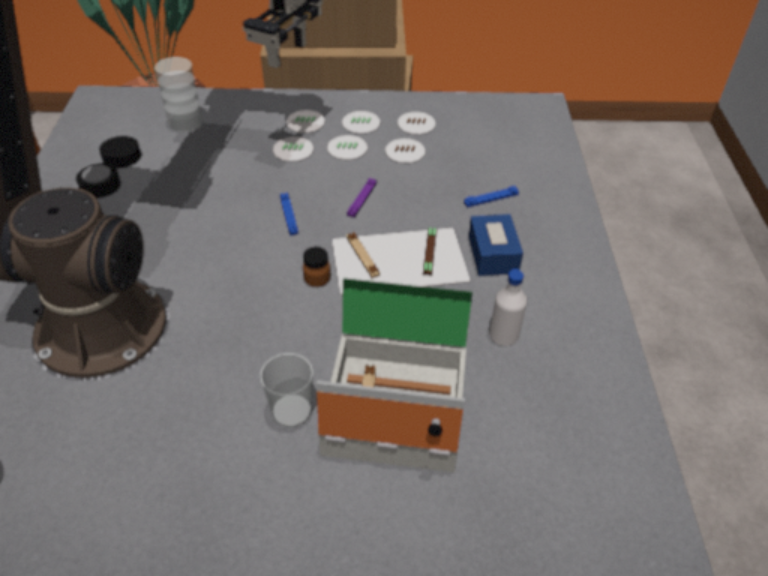

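Top view: candidates for the brown slat (in the 768-wide view): pale slat on board (299,324); blue slats (199,175), (225,415); purple (196,328); first slat already in the chest (500,314). By description I choose (299,324). The green slat is at (293,248) and the chest at about (515,285), with both doors near upright. The cup is at (518,386), the bottle at (411,170), and the jar at (329,374).

```bash
cat > h.py <<'E'
import cv2,numpy as np
def K(s):
    h,w=s['color'].shape[:2]; f=h/2/np.tan(np.radians(s['vertical_fov'])/2)
    return np.array([[f,0,s['cx']],[0,f,s['cy']],[0,0,1.]]),np.array([s['k1'],0,0,0.])
def proj(s,P):
    k,d=K(s); return cv2.projectPoints(np.asarray(P,float).reshape(-1,1,3),s['rvec'],s['tvec'],k,d)[0][:,0]
def back(s,uv,z):
    k,d=K(s); n=cv2.undistortPoints(np.asarray(uv,float).reshape(-1,1,2),k,d)[:,0]
    R=cv2.Rodrigues(s['rvec'])[0]; c=-R.T@s['tvec']; r=np.c_[n,np.ones(len(n))]@R
    return c+r*((z-c[2])/r[:,2])[:,None]
def chestpts(p,L):  # chest frame -> world
    x,y,a=p;c,s=np.cos(a),np.sin(a);L=np.asarray(L,float)
    return np.c_[x+c*L[:,0]-s*L[:,1],y+s*L[:,0]+c*L[:,1],L[:,2]]
E
python3 - <<'E'
import pickle,cv2,numpy as np
from h import *
S=pickle.load(open('s0.pkl','rb'));s=S['top']
c=cv2.cvtColor(s['color'],cv2.COLOR_RGB2HSV)
def mask(box,cond):
    m=np.zeros(c.shape[:2],bool);x0,x1,y0,y1=box;m[y0:y1,x0:x1]=cond[y0:y1,x0:x1];return m
def rep(n,m,z):
    v,u=np.nonzero(m);P=back(s,np.c_[u,v],z)[:,:2]
    r=cv2.minAreaRect((P*1000).astype(np.float32)); mu=P.mean(0);w,V=np.linalg.eigh(np.cov(P.T));a=np.degrees(np.arctan2(V[1,1],V[0,1]))
    print(n,len(P),mu.round(4),'rect',np.round(r[0],1),np.round(r[1],1),'ang',a.round(2),'std',np.sqrt(w).round(4)*1000)
H,Sa,Vv=c[...,0],c[...,1],c[...,2]
rep('brown',mask((172,228,198,232),Sa>70),.018)
rep('green',mask((168,225,155,175),Sa>70),.018)
rep('first',mask((306,362,200,218),(Sa>70)&(H>12)&(H<30)),.030)
for s in S.values():
  pass
s=S['top']
im=s['color'][125:245,160:410,::-1]
cv2.imwrite('pics/crop.png',cv2.resize(im,None,fx=3.2,fy=3.2,interpolation=cv2.INTER_CUBIC))
E
```

```text
brown 307 [0.4774 0.1948] rect [477.3 194.9] [ 17.6 127.7] ang 115.4 std [ 5.  36.1]
green 239 [0.6148 0.2081] rect [615.  207.7] [122.6  15.5] ang 83.55 std [ 4.3 35.7]
first 440 [ 0.4948 -0.1644] rect [ 494.6 -164.7] [127.9  45.1] ang 87.39 std [ 8.8 38.4]
```

View pics/crop.png

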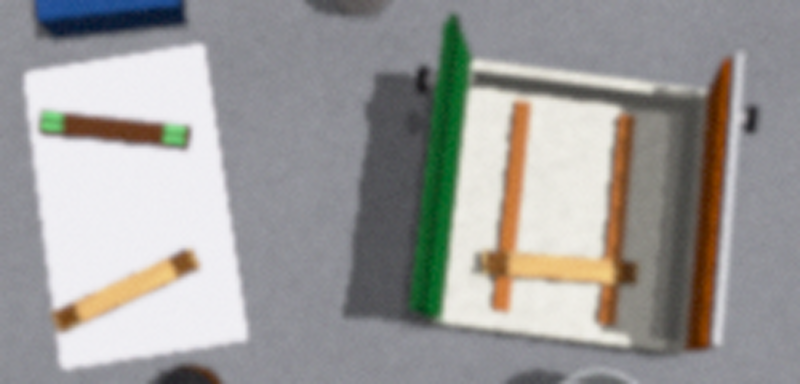

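Run:
```python
import pickle,cv2,numpy as np
from scipy.optimize import least_squares
from h import *
S=pickle.load(open('s0.pkl','rb'));s=S['top'];sd=S['side']
f=lambda l:np.array(l)/3.2+[160,125]
run=f([(522,101),(500,309),(625,115),(607,325)])
L=[(.09,.045,.018),(-.09,.045,.018),(.09,-.045,.018),(-.09,-.045,.018)]
r=least_squares(lambda p:(proj(s,chestpts(p,L))-run).ravel(),[.53,-.16,0]);p=r.x
print('chest',p[:2].round(4),np.degrees(p[2]).round(2),'res',r.fun.round(1))
np.save('chest.npy',p)
# doors: top free edge corners in side image
def door(a,sgn,rad,off):  # pts at radius rad, off outward(+outer)
    y=sgn*(.103-rad*np.cos(a)-0*off)+sgn*off*np.sin(a); z=.068+rad*np.sin(a)+off*np.cos(a)
    return [(.107,y,z),(-.107,y,z)]
for n,sgn,rad,uv in(('reb',1,.111,[(470,292),(344,283)]),('fl',-1,.109,[(463,400),(318,383)])):
    uv=np.array(uv)/1.5
    g=least_squares(lambda a:(proj(sd,chestpts(p,door(a[0],sgn,rad,0)))-uv)[:,1],[1.6])
    print(n,g.x,np.degrees(g.x),g.fun, (proj(sd,chestpts(p,door(g.x[0],sgn,rad,0)))*1.5).round(0).tolist())
    for a in(1.4,1.57,1.7,1.85): print(a,((proj(s,chestpts(p,door(a,sgn,rad,0)))-[160,125])*3.2).round(0).tolist())
def sl(P,z):return chestpts(p,[(x,y,z) for x,y in P])
rim=[(.108,.103,.06),(.108,-.103,.06),(-.108,.103,.06),(-.108,-.103,.06)]
print('rim',((proj(s,chestpts(p,rim))-[160,125])*3.2).round(0).tolist(),(proj(sd,chestpts(p,rim))*1.5).round(0).tolist())
fs=back(s,f([(557,266)]),.03)[0]; R=np.array([[np.cos(p[2]),np.sin(p[2])],[-np.sin(p[2]),np.cos(p[2])]])
print('first in chest',R@(fs[:2]-p[:2]))
for n,x,y in(('brown',.045,0),('green',0,0)): print(n,'goal',chestpts(p,[(x,y,0)])[0])
# slats from both views
print('brown',back(s,f([(66,317),(185,262)]),.021), back(s,f([(126,290)]),.018), back(sd,np.array([(363,255)])/1.5,.018))
print('green',back(s,f([(53,121),(175,134)]),.0215), back(s,f([(114,128)]),.018),back(sd,np.array([(430,251)])/1.5,.018))
for n,uv in(('cup',(519,386)),('jar',(329,374)),('bottle',(411,150)),('carton',(290,172))):print(n,back(s,np.array([uv])/1.5,{'cup':.05,'jar':.065,'bottle':.16,'carton':.06}[n]))
for x in s,sd:
  R=cv2.Rodrigues(x['rvec'])[0];print('cam',-R.T@x['tvec'])
```

```text
chest [ 0.5429 -0.174 ] -7.31 res [-0.  -0.1 -0.1  0.6  0.4 -0.3 -0.2 -0.2]
reb [1.68125553] [96.32884618] [ 1.57669247 -1.63813672] [[470.0, 294.0], [339.0, 281.0]]
1.4 [[506.0, 21.0], [474.0, 315.0]]
1.57 [[480.0, 17.0], [447.0, 312.0]]
1.7 [[460.0, 15.0], [427.0, 309.0]]
1.85 [[438.0, 13.0], [403.0, 307.0]]
fl [1.47271536] [84.38037435] [ 0.15989783 -0.16667606] [[462.0, 400.0], [314.0, 383.0]]
1.4 [[733.0, 52.0], [710.0, 345.0]]
1.57 [[759.0, 54.0], [736.0, 348.0]]
1.7 [[777.0, 57.0], [755.0, 350.0]]
1.85 [[796.0, 61.0], [775.0, 353.0]]
rim [[462.0, 59.0], [709.0, 91.0], [432.0, 321.0], [688.0, 353.0]] [[463.0, 347.0], [455.0, 451.0], [340.0, 333.0], [316.0, 433.0]]
first in chest [-0.04815543  0.00337371]
brown goal [ 0.5875112 -0.1797749  0.       ]
green goal [ 0.54287732 -0.1740463   0.        ]
brown [[0.45417675 0.24185461 0.021     ]
 [0.50013538 0.14314527 0.021     ]] [[0.47697481 0.19253927 0.018     ]] [[0.48243686 0.18531644 0.018     ]]
green [[0.62020992 0.25767111 0.0215    ]
 [0.60849925 0.15322326 0.0215    ]] [[0.6146192  0.20583159 0.018     ]] [[0.61881571 0.20002177 0.018     ]]
cup [[ 0.36739987 -0.18866579  0.05      ]]
jar [[0.38875451 0.13282806 0.065     ]]
bottle [[ 0.74326449 -0.00340529  0.16      ]]
carton [[0.74297804 0.20843034 0.06      ]]
cam [0.40289622 0.02613999 1.01873985]
cam [ 0.52105676 -0.87349671  1.01852149]
```

Run:
```python
import pickle,cv2,numpy as np
from h import *
S=pickle.load(open('s0.pkl','rb'))
p=np.load('chest.npy')
hs={n:cv2.cvtColor(S[n]['color'],cv2.COLOR_RGB2HSV).astype(int) for n in S}
# slats, silhouette centroid compared with centroid of projected model silhouette
def model(s,c,a,z0):
    m=np.zeros((384*4,512*4),np.uint8);R=np.array([[np.cos(a),-np.sin(a)],[np.sin(a),np.cos(a)]])
    for lo,hi,h in((-.065,.065,.012),(-.065,-.043,.0185),(.043,.065,.0185)):
        P=[(*(R@[x,y]+c),z0+z) for x in(lo,hi) for y in(-.01,.01) for z in(0,h)]
        cv2.fillConvexPoly(m,cv2.convexHull(((proj(s,P)+.5)*4).round().astype(np.int32)),1)
    return cv2.resize(m.astype(np.float32),(512,384),interpolation=cv2.INTER_AREA)
from scipy.optimize import minimize
def fit(n,name,box,cond,c0,a0,z0):
    s=S[n];x0,x1,y0,y1=box
    m=cond(*[hs[n][...,i] for i in range(3)])[y0:y1,x0:x1].astype(np.float32)
    m=cv2.GaussianBlur(m,(0,0),1)
    f=lambda q:((cv2.GaussianBlur(model(s,q[:2]/100,q[2]/10,z0),(0,0),1)[y0:y1,x0:x1]-m)**2).sum()
    x=np.r_[np.array(c0)*100,a0*10]
    r=minimize(f,x,method='Nelder-Mead',options=dict(initial_simplex=[x,x+[1,0,0],x+[0,1,0],x+[0,0,1]]))
    print(n,name,(r.x[:2]/100).round(4),np.degrees(r.x[2]/10).round(2),'cost',r.fun.round(1),m.sum())
sat=lambda H,s,v:s>70
for n,bb,bg in(('top',(170,230,195,235),(166,226,153,177)),('side',(224,260,150,188),(276,296,148,186))):
    fit(n,'brown',bb,sat,(.477,.193),np.radians(115),.006)
    fit(n,'green',bg,sat,(.615,.206),np.radians(83.6),.006)
# runners yaw
H,s_,v=[hs['top'][...,i] for i in range(3)]
for nm,yl in(('R+',.045),('R-',-.045)):
    P=proj(S['top'],chestpts(p,[(x,yl,.018) for x in np.linspace(-.02,.085,30)]))
    W=[]
    for u,w in P:
        r=int(round(w));cols=np.arange(int(u)-6,int(u)+7);wt=np.clip(s_[r,cols]-60,0,None)
        W.append(((wt*cols).sum()/wt.sum(),r))
    B=back(S['top'],W,.018)[:,:2];q=np.polyfit(B[:,0],B[:,1],1)
    print(nm,'yaw',np.degrees(np.arctan(q[0])),'y at chest x',np.polyval(q,p[0]))
for n in S: 
    for b in('brown','green'): pass
```

```text
top brown [0.4789 0.194 ] 116.57 cost 29.1 307.0
top green [0.6157 0.2089] 83.64 cost 68.6 239.0
side brown [0.4797 0.1933] 113.24 cost 37.0 177.90128
side green [0.6175 0.2075] 84.32 cost 43.5 121.00497
R+ yaw -7.479341032572161 y at chest x -0.1275800305111101
R- yaw -7.4718545183744 y at chest x -0.21824147550607625
```

Crop shows the pale slat with brown ends on the board at (126,290), which confirms the choice. The green-pupae slat is at (114,128). Both cameras agree on the positions within 2 mm. The chest yaw is -7.4°.

```bash
cat >> h.py <<'E'
CH=(.5429,-.173,np.radians(-7.4))
def ch(x,y): return chestpts(CH,[(x,y,0)])[0][:2]
def plan(wps,pose=None):
    "wps: (x,y,tipz,yaw,label); prints shares for one call each"
    if pose is None:
        from plant import ctrl
        o=ctrl.get_obs(); pose=(*o['tool_pos'],o['orientation'][2]); print('now',np.round(pose,4),'tip',round(pose[2]-.066,4),'t',o['clock'],'open',o['opening'],'F',np.round(o['force'],1))
    P=np.array(pose[:3]);yaw=pose[3]
    for x,y,tz,yw,lab in wps:
        c,s=np.cos(np.radians(yaw)),np.sin(np.radians(yaw))
        A=np.array([[c,s,0],[s,-c,0],[0,0,-1]])
        d=np.round(A@(np.array([x,y,tz+.066])-P)/.8,4); t=round(-((yw-yaw+180)%360-180)/90,3)
        print(lab,d.tolist(),t,'mm',round(np.linalg.norm(d)*800),'rows',round(max(np.linalg.norm(d)*800/41.7,abs(t)*90/7.16),1))
        P=P+A.T@d*.8; yaw-=t*90
E
python3 - <<'E'
from h import *
b=np.array([.479,.1937]);s0=np.array([.303,.6027])
m=lambda f:(s0+(b-s0)*f)
plan([(*m(.36),.2,-45,'a'),(*m(.75),.15,-64.5,'b'),(*b,.07,-64.5,'c'),(*b,.009,-64.5,'down'),(*b,.009,-64.5,'grip'),(*b,.12,-64.5,'up')])
E
```

```text
now [  0.3032   0.6031   0.2921 -26.6862] tip 0.2261 t 1.2 open 0.0879012362833309 F [ 0.2 -0.5 -0.3]
a [0.1534, 0.1294, 0.0327] 0.203 mm 163 rows 3.9
b [0.2016, 0.0804, 0.0625] 0.217 mm 181 rows 4.3
c [0.1391, 0.0054, 0.1] 0.0 mm 137 rows 3.3
down [-0.0, 0.0, 0.0762] 0.0 mm 61 rows 1.5
grip [-0.0, 0.0, 0.0] 0.0 mm 0 rows 0.0
up [-0.0, 0.0, -0.1387] 0.0 mm 111 rows 2.7
```

Call:
send_rows(
  deltas=[
    [[0.031,0.026,0.007],0.041],
    [[0.062,0.052,0.013],0.082],
    [[0.093,0.078,0.02],0.123],
    [[0.124,0.104,0.026],0.163],
    [[0.153,0.129,0.033],0.203],
  ],
  gripper=0.55,
)

```text
clock: 1.62
tool_pos: [0.3666, 0.4544, 0.2657]
orientation: [-180.0, 0.0, -45.1]
force: [-0.2, 0.3, -0.3]
opening: 0.0601
gripper_force: 0.0
```

Call:
send_rows(
  deltas=[
    [[0.041,0.016,0.013],0.044],
    [[0.082,0.032,0.026],0.088],
    [[0.123,0.048,0.039],0.132],
    [[0.164,0.064,0.051],0.176],
    [[0.202,0.08,0.063],0.217],
  ],
)

```text
clock: 2.03
tool_pos: [0.4358, 0.2947, 0.2153]
orientation: [-180.0, 0.0, -64.7]
force: [-0.9, 0.2, 0.0]
opening: 0.0481
gripper_force: 0.0
```

Call:
send_rows(
  deltas=[
    [[0.035,0.001,0.025],0],
    [[0.07,0.003,0.05],0],
    [[0.105,0.004,0.075],0],
    [[0.139,0.0055,0.1],0],
    [[0.139,0.0055,0.1],0],
  ],
)

```text
clock: 2.45
tool_pos: [0.4782, 0.1895, 0.1318]
orientation: [179.6, -0.1, -64.7]
force: [-0.5, 0.2, 0.1]
opening: 0.0478
gripper_force: 0.0
```

Run:
```python
from h import *
b=(.479,.1937)
plan([(*b,.009,-64.5,'down')])
```

```text
now [  0.4782   0.1895   0.1318 -64.6983] tip 0.0658 t 2.45 open 0.047828918714599926 F [-0.5  0.2  0.1]
down [-0.0043, -0.0032, 0.071] -0.002 mm 57 rows 1.4
```

Call:
send_rows(
  deltas=[
    [[0,0,0.03],0],
    [[0,0,0.03],0],
    [[0,0,0.03],0],
    [[0,0,0.03],0],
    [[0,0,0.03],0],
  ],
)

```text
clock: 2.87
tool_pos: [0.4796, 0.195, 0.1125]
orientation: [-179.9, 0.0, -64.4]
force: [0.0, 0.0, -0.2]
opening: 0.0485
gripper_force: 0.0
```

Run:
```python
from h import *
b=(.479,.1937)
plan([(*b,.009,-64.5,'down')])
```

```text
now [  0.4796   0.195    0.1125 -64.4349] tip 0.0465 t 2.8667 open 0.04849690846032174 F [ 0.   0.  -0.2]
down [0.0011, 0.0014, 0.0469] 0.001 mm 38 rows 0.9
```

Call:
send_rows(
  deltas=[
    [[0.001,0.001,0.02],0],
    [[0.001,0.001,0.035],0],
    [[0.001,0.001,0.0465],0],
    [[0.001,0.001,0.0465],0],
    [[0.001,0.001,0.0465],0],
  ],
)

```text
clock: 3.28
tool_pos: [0.4789, 0.1933, 0.0744]
orientation: [180.0, -0.0, -64.5]
force: [1.0, 0.3, -0.6]
opening: 0.0483
gripper_force: 0.0
```

Call:
send_rows(
  deltas=[
    [[0,0,0],0],
    [[0,0,0],0],
    [[0,0,0],0],
    [[0,0,0],0],
    [[0,0,0],0],
  ],
  gripper=0,
)

```text
clock: 3.7
tool_pos: [0.479, 0.1932, 0.0745]
orientation: [-180.0, 0.0, -64.5]
force: [-1.6, -0.1, -0.4]
opening: 0.0204
gripper_force: 0.1
```

Call:
send_rows(
  deltas=[
    [[0,0,0],0],
    [[0,0,-0.025],0],
    [[0,0,-0.06],0],
    [[0,0,-0.1],0],
    [[0,0,-0.14],0],
  ],
)

```text
clock: 4.12
tool_pos: [0.4784, 0.1927, 0.1871]
orientation: [179.9, -0.0, -64.5]
force: [1.0, 1.3, -0.7]
opening: 0.0197
gripper_force: 30.0
```

Run:
```python
from h import *
b=np.array([.479,.1937]);g=ch(.045,0);m=lambda f:b+(g-b)*f
print(g)
plan([(*m(.2),.2,-75,'a'),(*m(.6),.235,-97.4,'b'),(*g,.23,-97.4,'c')])
```

```text
[ 0.5875252 -0.1787958]
now [  0.4784   0.1927   0.1871 -64.4959] tip 0.1211 t 4.1167 open 0.01966705061611367 F [ 1.   1.3 -0.7]
a [0.0949, 0.0144, -0.0986] 0.117 mm 110 rows 2.6
b [0.1939, -0.0043, -0.0438] 0.249 mm 159 rows 3.8
c [0.1777, -0.0779, 0.0063] -0.0 mm 155 rows 3.7
```

Call:
send_rows(
  deltas=[
    [[0.01,0.002,-0.02],0.02],
    [[0.03,0.005,-0.045],0.045],
    [[0.05,0.008,-0.065],0.07],
    [[0.072,0.011,-0.083],0.095],
    [[0.095,0.014,-0.099],0.117],
  ],
)

```text
clock: 4.53
tool_pos: [0.5015, 0.1191, 0.2666]
orientation: [-179.9, 0.0, -75.1]
force: [0.3, 0.7, -0.3]
opening: 0.0197
gripper_force: 30.0
```

Call:
send_rows(
  deltas=[
    [[0.038,-0.001,-0.01],0.05],
    [[0.077,-0.002,-0.02],0.1],
    [[0.116,-0.003,-0.03],0.15],
    [[0.155,-0.004,-0.038],0.2],
    [[0.194,-0.004,-0.044],0.249],
  ],
)

```text
clock: 4.95
tool_pos: [0.5449, -0.0309, 0.3013]
orientation: [-180.0, 0.0, -97.6]
force: [1.6, 0.2, -0.3]
opening: 0.0194
gripper_force: 30.0
```

Call:
send_rows(
  deltas=[
    [[0.045,-0.02,0.002],0],
    [[0.09,-0.04,0.004],0],
    [[0.13,-0.057,0.005],0],
    [[0.16,-0.07,0.006],0],
    [[0.178,-0.078,0.006],0],
  ],
)

```text
clock: 5.37
tool_pos: [0.5882, -0.1815, 0.2949]
orientation: [179.9, -0.0, -97.5]
force: [-0.6, 0.5, -0.1]
opening: 0.0195
gripper_force: 30.0
```

Call:
send_rows(
  deltas=[
    [[0,0,0],0],
    [[0,0,0],0],
    [[0,0,0],0],
    [[0,0,0],0],
    [[0,0,0],0],
  ],
)

```text
clock: 5.78
tool_pos: [0.5881, -0.1778, 0.296]
orientation: [-180.0, 0.0, -97.4]
force: [0.2, -0.2, -0.3]
opening: 0.0197
gripper_force: 30.0
```

Run:
```python
from h import *
from plant import ctrl
g=ch(.045,0)
plan([(*g,.12,-97.4,'d1'),(*g,.05,-97.4,'d2'),(*g,.022,-97.4,'d3')])
s=ctrl.snapshot('top');cv2.imwrite('pics/hold.png',cv2.resize(s['color'][110:260,260:440,::-1],None,fx=3,fy=3,interpolation=cv2.INTER_CUBIC))
```

```text
now [  0.5881  -0.1778   0.296  -97.3592] tip 0.23 t 5.7833 open 0.019732470067329116 F [ 0.2 -0.2 -0.3]
d1 [0.0013, 0.0005, 0.1375] 0.0 mm 110 rows 2.6
d2 [0.0, 0.0, 0.0875] 0.0 mm 70 rows 1.7
d3 [0.0, 0.0, 0.035] 0.0 mm 28 rows 0.7
```

View pics/hold.png

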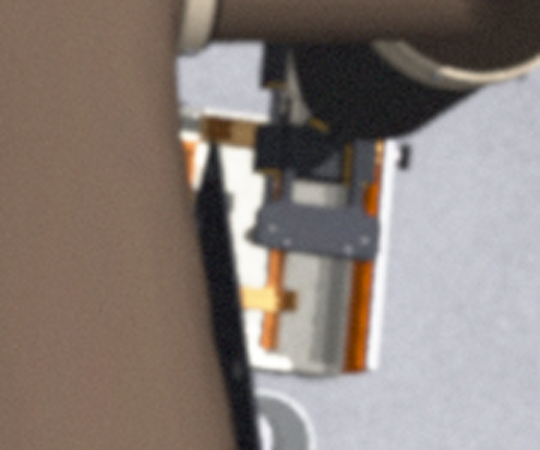

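The picture shows the slat held, with its brown end at (228,130) over the chest's +x part. Descending in steps.

Call:
send_rows(
  deltas=[
    [[0.001,0.0005,0.02],0],
    [[0.001,0.0005,0.05],0],
    [[0.001,0.0005,0.085],0],
    [[0.001,0.0005,0.115],0],
    [[0.001,0.0005,0.1375],0],
  ],
)

```text
clock: 6.25
tool_pos: [0.5869, -0.1786, 0.1839]
orientation: [179.9, 0.0, -97.4]
force: [-1.4, -0.3, -1.0]
opening: 0.0197
gripper_force: 30.0
```

Call:
send_rows(
  deltas=[
    [[0,0,0.02],0],
    [[0,0,0.045],0],
    [[0,0,0.065],0],
    [[0,0,0.08],0],
    [[0,0,0.0875],0],
  ],
)

```text
clock: 6.67
tool_pos: [0.5869, -0.1787, 0.1142]
orientation: [179.9, -0.0, -97.4]
force: [0.1, 0.6, -0.8]
opening: 0.0195
gripper_force: 30.0
```

Call:
send_rows(
  deltas=[
    [[0,0,0.01],0],
    [[0,0,0.02],0],
    [[0,0,0.028],0],
    [[0,0,0.033],0],
    [[0,0,0.035],0],
  ],
)

```text
clock: 7.08
tool_pos: [0.5875, -0.1794, 0.0873]
orientation: [180.0, -0.0, -97.4]
force: [-0.9, 0.7, -0.1]
opening: 0.0192
gripper_force: 30.0
```

Run:
```python
from h import *
g=ch(.045,0)
plan([(*g,.0205,-97.4,'d3')])
```

```text
now [ 5.87500e-01 -1.79400e-01  8.73000e-02 -9.74288e+01] tip 0.0213 t 7.0833 open 0.019247736963670034 F [-0.9  0.7 -0.1]
d3 [-0.0007, 0.0001, 0.001] -0.0 mm 1 rows 0.0
```

Call:
send_rows(
  deltas=[
    [[0,0,0.001],0],
    [[0,0,0.001],0],
    [[0,0,0.001],0],
    [[0,0,0.001],0],
    [[0,0,0.001],0],
  ],
)

```text
clock: 7.5
tool_pos: [0.5878, -0.1795, 0.0873]
orientation: [-180.0, 0.0, -97.4]
force: [-0.2, 0.6, -0.2]
opening: 0.0197
gripper_force: 30.0
```

Call:
send_rows(
  deltas=[
    [[0,0,0],0],
    [[0,0,0],0],
    [[0,0,0],0],
    [[0,0,0],0],
    [[0,0,0],0],
  ],
  gripper=0.42,
)

```text
clock: 7.92
tool_pos: [0.5877, -0.1794, 0.087]
orientation: [-180.0, -0.0, -97.4]
force: [-0.2, 0.6, -1.0]
opening: 0.0364
gripper_force: 0.0
```

Call:
send_rows(
  deltas=[
    [[0,0,-0.01],0],
    [[0,0,-0.04],0],
    [[0,0,-0.08],0],
    [[0,0,-0.12],0],
    [[0,0,-0.15],0],
  ],
)

```text
clock: 8.33
tool_pos: [0.5882, -0.1796, 0.2103]
orientation: [-179.9, -0.0, -97.4]
force: [1.4, -0.3, 0.0]
opening: 0.0368
gripper_force: 0.0
```

Run:
```python
from h import *
f=[(*ch(.02,-.045),.15,-97.4,'to inside flanged'),(*ch(.02,-.10),.15,-97.4,'push'),(*ch(.02,-.135),.142,-97.4,'push')]
plan(f)
```

```text
now [  0.5882  -0.1796   0.2103 -97.402 ] tip 0.1443 t 8.3333 open 0.03676659004757899 F [ 1.4 -0.3  0. ]
to inside flanged [0.0553, 0.0322, -0.0071] -0.0 mm 52 rows 1.2
push [0.0688, -0.0, 0.0] -0.0 mm 55 rows 1.3
push [0.0437, -0.0, 0.01] -0.0 mm 36 rows 0.9
```

Call:
send_rows(
  deltas=[
    [[0.015,0.01,0],0],
    [[0.03,0.02,0],0],
    [[0.045,0.03,0],0],
    [[0.06,0.032,0],0],
    [[0.075,0.032,0],0],
  ],
)

```text
clock: 8.75
tool_pos: [0.5531, -0.2368, 0.2062]
orientation: [179.9, 0.0, -97.5]
force: [0.3, -0.3, -0.4]
opening: 0.0368
gripper_force: 0.0
```

Call:
send_rows(
  deltas=[
    [[0.01,0,0],0],
    [[0.022,0,0],0],
    [[0.034,0,0],0],
    [[0.046,0,0],0],
    [[0.058,0,0],0],
  ],
)

```text
clock: 9.17
tool_pos: [0.5486, -0.2822, 0.2064]
orientation: [180.0, 0.0, -97.4]
force: [0.8, 3.5, -1.3]
opening: 0.0366
gripper_force: 1.5
```

Call:
send_rows(
  deltas=[
    [[0.003,0,0],0],
    [[0.005,0,0],0],
    [[0.007,0,0],0],
    [[0,0,0],0],
    [[-0.04,0,0],0],
  ],
)

```text
clock: 9.58
tool_pos: [0.5524, -0.2521, 0.2069]
orientation: [180.0, -0.1, -97.6]
force: [1.2, 0.5, -0.3]
opening: 0.0365
gripper_force: 0.0
```

Run:
```python
from h import *
plan([(*ch(.02,.06),.147,-97.4,'to +y'),(*ch(.02,.11),.147,-97.4,'push')])
print(chestpts((0,0,0),[(0,0,0)]))
```

```text
now [  0.5524  -0.2521   0.2069 -97.5846] tip 0.1409 t 9.5833 open 0.036541127103261885 F [ 1.2  0.5 -0.3]
to +y [-0.1715, 0.0, -0.0077] -0.002 mm 137 rows 3.3
push [-0.0625, 0.0, 0.0] -0.0 mm 50 rows 1.2
[[0. 0. 0.]]
```

Call:
send_rows(
  deltas=[
    [[-0.03,0,-0.006],0],
    [[-0.07,0,-0.006],0],
    [[-0.11,0,-0.006],0],
    [[-0.145,0,-0.006],0],
    [[-0.17,0,-0.006],0],
  ],
)

```text
clock: 10.0
tool_pos: [0.5705, -0.1125, 0.2123]
orientation: [-179.9, -0.0, -97.3]
force: [1.6, -0.2, -0.3]
opening: 0.037
gripper_force: 0.0
```

Call:
send_rows(
  deltas=[
    [[-0.016,0,0],0],
    [[-0.03,0,0],0],
    [[-0.042,0,0],0],
    [[-0.054,0,0],0],
    [[-0.066,0,0],0],
  ],
)

```text
clock: 10.42
tool_pos: [0.5768, -0.0628, 0.2116]
orientation: [180.0, -0.1, -97.5]
force: [-0.6, -2.5, -0.4]
opening: 0.0367
gripper_force: 1.3
```

Call:
send_rows(
  deltas=[
    [[0,0,0],0],
    [[0.02,0,0],0],
    [[0.03,0,-0.02],0],
    [[0.03,0,-0.06],0],
    [[0.03,0,-0.1],0],
  ],
)

```text
clock: 10.83
tool_pos: [0.5732, -0.0875, 0.2916]
orientation: [179.8, -0.0, -97.5]
force: [1.4, -0.4, 0.1]
opening: 0.0366
gripper_force: 0.0
```

Run:
```python
from h import *
a=ch(.02,.09);g=np.array([.6165,.208]);m=lambda f:a+(g-a)*f
plan([(*m(.55),.19,-96.2,'a'),(*g,.07,-96.2,'b'),(*g,.009,-96.2,'c')])
```

```text
now [ 5.73200e-01 -8.75000e-02  2.91600e-01 -9.75082e+01] tip 0.2256 t 10.8333 open 0.03664974035315363 F [ 1.4 -0.4  0.1]
a [-0.206, -0.0035, 0.0445] -0.015 mm 169 rows 4.0
b [-0.1671, -0.0058, 0.15] 0.0 mm 180 rows 4.3
c [-0.0, -0.0, 0.0763] 0.0 mm 61 rows 1.5
```

Call:
send_rows(
  deltas=[
    [[-0.04,-0.001,0],0],
    [[-0.085,-0.0015,0.01],-0.005],
    [[-0.13,-0.002,0.02],-0.01],
    [[-0.17,-0.003,0.035],-0.015],
    [[-0.206,-0.0035,0.0445],-0.015],
  ],
  gripper=0.55,
)

```text
clock: 11.25
tool_pos: [0.5981, 0.078, 0.2555]
orientation: [-180.0, 0.0, -96.1]
force: [0.1, -0.7, 0.0]
opening: 0.0481
gripper_force: 0.0
```

Call:
send_rows(
  deltas=[
    [[-0.045,-0.0015,0.04],0],
    [[-0.09,-0.003,0.08],0],
    [[-0.125,-0.0045,0.115],0],
    [[-0.15,-0.0055,0.137],0],
    [[-0.167,-0.006,0.15],0],
  ],
)

```text
clock: 11.67
tool_pos: [0.6161, 0.2107, 0.1321]
orientation: [179.8, -0.1, -96.0]
force: [-1.6, -0.5, 0.2]
opening: 0.0482
gripper_force: 0.0
```

Call:
send_rows(
  deltas=[
    [[0,0,0.02],0],
    [[0,0,0.03],0],
    [[0,0,0.04],0],
    [[0,0,0.04],0],
    [[0,0,0.04],0],
  ],
)

```text
clock: 12.08
tool_pos: [0.6173, 0.2081, 0.1047]
orientation: [-180.0, 0.0, -96.1]
force: [0.5, 0.4, 0.5]
opening: 0.0487
gripper_force: 0.0
```

Run:
```python
from h import *
g=np.array([.6165,.208])
plan([(*g,.0085,-96.2,'c')])
```

```text
now [  0.6173   0.2081   0.1047 -96.1293] tip 0.0387 t 12.0833 open 0.04870991192177489 F [0.5 0.4 0.5]
c [0.0002, 0.0009, 0.0377] 0.001 mm 30 rows 0.7
```

Call:
send_rows(
  deltas=[
    [[0,0.001,0.015],0],
    [[0,0.001,0.03],0],
    [[0,0.001,0.0375],0],
    [[0,0.001,0.0375],0],
    [[0,0.001,0.0375],0],
  ],
)

```text
clock: 12.5
tool_pos: [0.616, 0.2087, 0.0737]
orientation: [180.0, -0.0, -96.1]
force: [-0.1, 0.8, 0.0]
opening: 0.0481
gripper_force: 0.0
```

Call:
send_rows(
  deltas=[
    [[0,0,0],0],
    [[0,0,0],0],
    [[0,0,0],0],
    [[0,0,0],0],
    [[0,0,0],0],
  ],
  gripper=0,
)

```text
clock: 12.92
tool_pos: [0.6162, 0.2091, 0.0744]
orientation: [-180.0, 0.0, -96.1]
force: [0.0, -0.2, -0.6]
opening: 0.02
gripper_force: 0.4
```

Call:
send_rows(
  deltas=[
    [[0,0,0],0],
    [[0,0,-0.03],0],
    [[0,0,-0.075],0],
    [[0,0,-0.125],0],
    [[0,0,-0.17],0],
  ],
)

```text
clock: 13.33
tool_pos: [0.616, 0.2088, 0.212]
orientation: [180.0, -0.0, -96.1]
force: [1.2, 0.4, -0.5]
opening: 0.0196
gripper_force: 30.0
```

Run:
```python
from h import *
b=np.array([.6165,.208]);g=ch(0,0);m=lambda f:b+(g-b)*f
plan([(*m(.2),.22,-66.2,'a'),(*m(.6),.235,-36.6,'b'),(*g,.235,-7.4,'c')])
```

```text
now [  0.616    0.2088   0.212  -96.0684] tip 0.146 t 13.3333 open 0.0195704531367376 F [ 1.2  0.4 -0.5]
a [0.0976, 0.0075, -0.0925] -0.332 mm 108 rows 4.2
b [0.1595, 0.1106, -0.0188] -0.329 mm 156 rows 4.1
c [0.0839, 0.1749, 0.0] -0.324 mm 155 rows 4.1
```

Call:
send_rows(
  deltas=[
    [[0.01,0.001,-0.025],-0.06],
    [[0.03,0.002,-0.045],-0.13],
    [[0.052,0.004,-0.065],-0.2],
    [[0.075,0.006,-0.08],-0.27],
    [[0.098,0.0075,-0.0925],-0.332],
  ],
)

```text
clock: 13.75
tool_pos: [0.6017, 0.1311, 0.2855]
orientation: [-179.9, 0.0, -65.9]
force: [0.8, -0.4, 0.3]
opening: 0.0195
gripper_force: 30.0
```

Call:
send_rows(
  deltas=[
    [[0.032,0.022,-0.004],-0.066],
    [[0.064,0.044,-0.008],-0.132],
    [[0.096,0.066,-0.012],-0.198],
    [[0.128,0.088,-0.016],-0.264],
    [[0.1595,0.1105,-0.019],-0.329],
  ],
)

```text
clock: 14.17
tool_pos: [0.5719, -0.0221, 0.2997]
orientation: [-180.0, -0.0, -36.3]
force: [0.7, -0.3, -0.7]
opening: 0.0197
gripper_force: 30.0
```

Call:
send_rows(
  deltas=[
    [[0.018,0.038,0],-0.07],
    [[0.038,0.08,0],-0.145],
    [[0.058,0.12,0],-0.22],
    [[0.073,0.153,0],-0.28],
    [[0.084,0.175,0],-0.324],
  ],
)

```text
clock: 14.58
tool_pos: [0.5419, -0.1755, 0.2995]
orientation: [180.0, 0.0, -7.2]
force: [0.3, 0.1, -0.2]
opening: 0.0192
gripper_force: 30.0
```

Call:
send_rows(
  deltas=[
    [[0,0,0],0],
    [[0,0,0],0],
    [[0,0,0],0],
    [[0,0,0],0],
    [[0,0,0],0],
  ],
)

```text
clock: 15.0
tool_pos: [0.5433, -0.1723, 0.2994]
orientation: [-180.0, -0.0, -7.4]
force: [-0.7, -0.2, -0.6]
opening: 0.0193
gripper_force: 30.0
```

Run:
```python
from h import *
from plant import ctrl
g=ch(0,0)
plan([(*g,.14,-7.4,'d1'),(*g,.06,-7.4,'d2'),(*g,.034,-7.4,'d3')])
s=ctrl.snapshot('side');cv2.imwrite('pics/hold2.png',cv2.resize(s['color'][120:330,170:370,::-1],None,fx=2.8,fy=2.8,interpolation=cv2.INTER_CUBIC))
```

```text
now [ 0.5433 -0.1723  0.2994 -7.3904] tip 0.2334 t 15.0 open 0.01929814221393545 F [-0.7 -0.2 -0.6]
d1 [-0.0003, 0.0009, 0.1167] 0.0 mm 93 rows 2.2
d2 [-0.0, -0.0, 0.1] 0.0 mm 80 rows 1.9
d3 [-0.0, -0.0, 0.0325] 0.0 mm 26 rows 0.6
```

View pics/hold2.png

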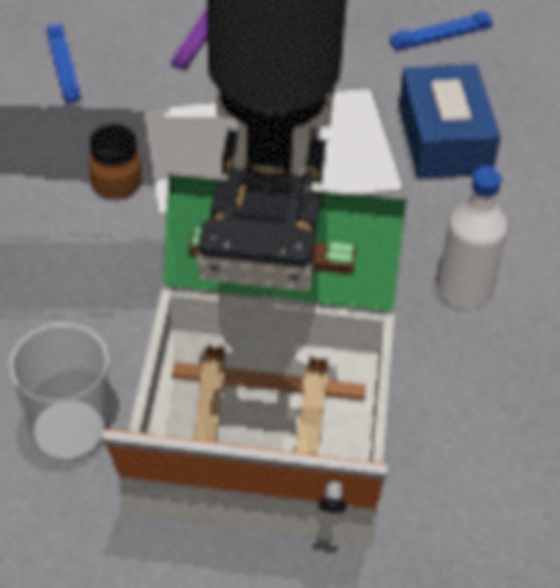

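The picture shows both pale slats lying parallel at (210,405) and (313,405), both doors leaning outward, and the green slat held at (275,250). Descending.

Call:
send_rows(
  deltas=[
    [[0,0.001,0.025],0],
    [[0,0.001,0.055],0],
    [[0,0.001,0.08],0],
    [[0,0.001,0.102],0],
    [[0,0.001,0.117],0],
  ],
)

```text
clock: 15.47
tool_pos: [0.5424, -0.1732, 0.2039]
orientation: [-180.0, 0.1, -7.4]
force: [-1.0, 0.3, -1.0]
opening: 0.0195
gripper_force: 30.0
```

Call:
send_rows(
  deltas=[
    [[0,0,0.02],0],
    [[0,0,0.045],0],
    [[0,0,0.07],0],
    [[0,0,0.088],0],
    [[0,0,0.1],0],
  ],
)

```text
clock: 15.88
tool_pos: [0.5425, -0.1733, 0.1241]
orientation: [180.0, 0.1, -7.4]
force: [-0.3, -0.2, -0.5]
opening: 0.0196
gripper_force: 30.0
```

Call:
send_rows(
  deltas=[
    [[0,0,0.01],0],
    [[0,0,0.019],0],
    [[0,0,0.026],0],
    [[0,0,0.03],0],
    [[0,0,0.0325],0],
  ],
)

```text
clock: 16.3
tool_pos: [0.5431, -0.174, 0.0997]
orientation: [180.0, -0.0, -7.4]
force: [0.4, 0.5, 0.0]
opening: 0.0196
gripper_force: 30.0
```

Run:
```python
from h import *
plan([(*ch(0,0),.0322,-7.4,'d')])
```

```text
now [ 0.5431 -0.174   0.0997 -7.4254] tip 0.0337 t 16.3 open 0.019640204241690922 F [0.4 0.5 0. ]
d [-0.0004, -0.0012, 0.0019] -0.0 mm 2 rows 0.0
```

Call:
send_rows(
  deltas=[
    [[0,-0.0005,0.001],0],
    [[0,-0.0005,0.0018],0],
    [[0,-0.0005,0.0018],0],
    [[0,-0.0005,0.0018],0],
    [[0,-0.0005,0.0018],0],
  ],
)

```text
clock: 16.72
tool_pos: [0.5431, -0.1736, 0.0987]
orientation: [-180.0, -0.0, -7.4]
force: [-0.6, -0.2, -0.0]
opening: 0.0195
gripper_force: 30.0
```

Call:
send_rows(
  deltas=[
    [[0,0,0],0],
    [[0,0,0],0],
    [[0,0,0],0],
    [[0,0,0],0],
    [[0,0,0],0],
  ],
  gripper=0.42,
)

```text
clock: 17.13
tool_pos: [0.543, -0.1736, 0.0984]
orientation: [180.0, -0.0, -7.4]
force: [0.8, -0.3, 0.3]
opening: 0.0366
gripper_force: 0.0
```

Call:
send_rows(
  deltas=[
    [[0,0,-0.01],0],
    [[0,0,-0.05],0],
    [[0,0,-0.1],0],
    [[0,0,-0.15],0],
    [[0,0,-0.2],0],
  ],
)

```text
clock: 17.55
tool_pos: [0.5425, -0.1737, 0.2608]
orientation: [180.0, 0.0, -7.4]
force: [0.8, 0.1, -0.1]
opening: 0.0367
gripper_force: 0.0
```

Call:
send_rows(
  deltas=[
    [[0,0,-0.02],0],
    [[0,0,-0.04],0],
    [[0,0,-0.05],0],
    [[0,0,-0.05],0],
    [[0,0,-0.05],0],
  ],
)

```text
clock: 17.97
tool_pos: [0.5427, -0.1735, 0.2981]
orientation: [-180.0, -0.0, -7.4]
force: [0.6, 0.4, -0.6]
opening: 0.0366
gripper_force: 0.0
```

Run:
```python
from h import *
plan([(*ch(0,.06),.235,-37.4,'a'),(*ch(0,.17),.235,-67.4,'b'),(*ch(0,.20),.235,-97.4,'c'),(*ch(0,.19),.143,-97.4,'d')])
r,h=.08,.010
Q=lambda a:np.array([.103-r*np.cos(a)+.006*np.sin(a)+h,.068+r*np.sin(a)+.006*np.cos(a)])
A=np.linspace(1.8,0.05,36);p=np.array([.19,.143])
print('row: [-dy/800, 0, -dz/800]')
for i in range(0,35,5):
    print([( (np.array([1,1])*(p-Q(a))/.8*[1,1]).round(4).tolist()) for a in A[i+1:i+6]],Q(A[i+5]).round(3)); p=Q(A[i+5])
from plant import ctrl
s=ctrl.snapshot('side');cv2.imwrite('pics/place.png',cv2.resize(s['color'][120:330,170:370,::-1],None,fx=2.8,fy=2.8,interpolation=cv2.INTER_CUBIC))
```

```text
now [ 0.5427 -0.1735  0.2981 -7.4348] tip 0.2321 t 17.9667 open 0.03662170485955332 F [ 0.6  0.4 -0.6]
a [0.0001, -0.0757, -0.0036] 0.333 mm 61 rows 4.2
b [-0.0687, -0.1191, -0.0] 0.333 mm 110 rows 4.2
c [-0.0325, -0.0187, -0.0] 0.334 mm 30 rows 4.2
d [0.0125, -0.0, 0.115] -0.0 mm 93 rows 2.2
row: [-dy/800, 0, -dz/800]
[[0.071, -0.0033], [0.0759, -0.0045], [0.0809, -0.0053], [0.0858, -0.006], [0.0908, -0.0064]] [0.117 0.148]
[[0.005, -0.0001], [0.01, -0.0], [0.015, 0.0003], [0.02, 0.0009], [0.0249, 0.0018]] [0.097 0.147]
[[0.0049, 0.0011], [0.0097, 0.0024], [0.0145, 0.004], [0.0192, 0.0058], [0.0237, 0.0079]] [0.078 0.14 ]
[[0.0045, 0.0023], [0.0088, 0.0048], [0.013, 0.0075], [0.0171, 0.0104], [0.021, 0.0135]] [0.062 0.13 ]
[[0.0038, 0.0033], [0.0074, 0.0068], [0.0108, 0.0105], [0.014, 0.0143], [0.017, 0.0183]] [0.048 0.115]
[[0.0028, 0.0041], [0.0055, 0.0084], [0.0079, 0.0128], [0.01, 0.0173], [0.012, 0.0219]] [0.038 0.097]
[[0.0017, 0.0047], [0.0032, 0.0095], [0.0044, 0.0144], [0.0054, 0.0193], [0.0062, 0.0242]] [0.033 0.078]
```

View pics/place.png

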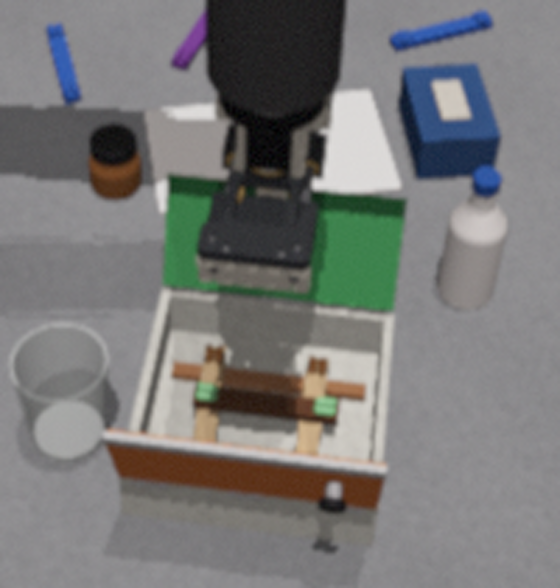

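The picture shows the green slat crosswise over both pale slats, with its ends at (205,390) and (325,405). Now to the outside of the green door.

Call:
send_rows(
  deltas=[
    [[0,-0.015,-0.001],0.066],
    [[0,-0.03,-0.002],0.132],
    [[0,-0.045,-0.003],0.199],
    [[0,-0.06,-0.004],0.266],
    [[0,-0.076,-0.004],0.333],
  ],
  gripper=0,
)

```text
clock: 18.43
tool_pos: [0.5504, -0.1129, 0.2998]
orientation: [179.9, 0.1, -37.7]
force: [-0.4, -0.1, 0.2]
opening: 0.0085
gripper_force: 0.0
```

Call:
send_rows(
  deltas=[
    [[-0.014,-0.024,0],0.066],
    [[-0.028,-0.048,0],0.132],
    [[-0.042,-0.072,0],0.199],
    [[-0.056,-0.096,0],0.266],
    [[-0.069,-0.119,0],0.333],
  ],
)

```text
clock: 18.85
tool_pos: [0.5643, -0.0031, 0.2997]
orientation: [179.8, 0.0, -67.7]
force: [-0.2, -0.3, 0.4]
opening: 0.0006
gripper_force: 0.0
```

Call:
send_rows(
  deltas=[
    [[-0.01,-0.006,0],0.066],
    [[-0.02,-0.012,0],0.132],
    [[-0.028,-0.016,0],0.199],
    [[-0.032,-0.019,0],0.266],
    [[-0.0325,-0.019,0],0.333],
  ],
)

```text
clock: 19.27
tool_pos: [0.5685, 0.0264, 0.2995]
orientation: [179.8, -0.1, -97.6]
force: [-0.5, -0.7, -0.1]
opening: 0.0005
gripper_force: 0.0
```

Call:
send_rows(
  deltas=[
    [[0.002,0,0.03],0],
    [[0.005,0,0.06],0],
    [[0.008,0,0.09],0],
    [[0.0125,0,0.11],0],
    [[0.0125,0,0.115],0],
  ],
)

```text
clock: 19.68
tool_pos: [0.5651, 0.0149, 0.2048]
orientation: [179.6, -0.2, -97.4]
force: [-0.1, 0.5, -0.7]
opening: 0.0005
gripper_force: 0.0
```

Run:
```python
from h import *
plan([(*ch(0,.19),.143,-97.4,'d'),(*ch(0,.14),.145,-97.4,'e')])
```

```text
now [ 5.65100e-01  1.49000e-02  2.04800e-01 -9.73897e+01] tip 0.1388 t 19.6833 open 0.0005151830019928469 F [-0.1  0.5 -0.7]
d [-0.001, -0.0027, -0.0052] 0.0 mm 5 rows 0.1
e [0.0625, 0.0, -0.0025] 0.0 mm 50 rows 1.2
```

Call:
send_rows(
  deltas=[
    [[0.02,0,-0.001],0],
    [[0.04,0,-0.002],0],
    [[0.06,0,-0.003],0],
    [[0.076,0,-0.0045],0],
    [[0.091,0,-0.0065],0],
  ],
)

```text
clock: 20.1
tool_pos: [0.5586, -0.0568, 0.2151]
orientation: [-180.0, 0.0, -97.3]
force: [2.0, 3.4, -2.0]
opening: 0.0003
gripper_force: 1.5
```

Call:
send_rows(
  deltas=[
    [[0.005,0,0],0],
    [[0.01,0,0],0],
    [[0.015,0,0],0],
    [[0.02,0,0.001],0],
    [[0.025,0,0.002],0],
  ],
)

```text
clock: 20.52
tool_pos: [0.5558, -0.0764, 0.2131]
orientation: [-180.0, -0.0, -97.3]
force: [0.1, 2.3, 2.5]
opening: 0.0007
gripper_force: 1.2
```

Call:
send_rows(
  deltas=[
    [[0.005,0,0.001],0],
    [[0.0095,0,0.0025],0],
    [[0.0145,0,0.004],0],
    [[0.019,0,0.006],0],
    [[0.0235,0,0.008],0],
  ],
)

```text
clock: 20.93
tool_pos: [0.5531, -0.0954, 0.2065]
orientation: [180.0, -0.0, -97.3]
force: [0.5, 1.7, 2.6]
opening: 0.0005
gripper_force: 1.2
```

Run:
```python
from h import *
plan([(*ch(0,.062),.130,-97.4,'e')])
```

```text
now [ 5.53100e-01 -9.54000e-02  2.06500e-01 -9.73375e+01] tip 0.1405 t 20.9333 open 0.0005175138432026538 F [0.5 1.7 2.6]
e [0.0204, 0.0002, 0.0131] 0.001 mm 19 rows 0.5
```

Contact forces about 3 N and the door is following. Continue.

Call:
send_rows(
  deltas=[
    [[0.0045,0,0.0025],0],
    [[0.009,0,0.005],0],
    [[0.013,0,0.0075],0],
    [[0.017,0,0.0105],0],
    [[0.021,0,0.0135],0],
  ],
)

```text
clock: 21.35
tool_pos: [0.551, -0.112, 0.1956]
orientation: [180.0, -0.0, -97.3]
force: [-0.7, 0.7, 2.9]
opening: 0.0
gripper_force: 1.0
```

Call:
send_rows(
  deltas=[
    [[0.004,0,0.0035],0],
    [[0.0075,0,0.007],0],
    [[0.011,0,0.0105],0],
    [[0.014,0,0.0145],0],
    [[0.017,0,0.0185],0],
  ],
)

```text
clock: 21.77
tool_pos: [0.5493, -0.1254, 0.1807]
orientation: [180.0, -0.0, -97.3]
force: [0.2, -0.7, 2.3]
opening: 0.0002
gripper_force: 0.9
```

Call:
send_rows(
  deltas=[
    [[0.003,0,0.004],0],
    [[0.0055,0,0.0085],0],
    [[0.008,0,0.013],0],
    [[0.01,0,0.0175],0],
    [[0.012,0,0.022],0],
  ],
)

```text
clock: 22.18
tool_pos: [0.5481, -0.1348, 0.1631]
orientation: [180.0, -0.0, -97.3]
force: [0.4, -0.8, 1.7]
opening: 0.0003
gripper_force: 0.8
```

Call:
send_rows(
  deltas=[
    [[0.0015,0,0.0045],0],
    [[0.003,0,0.009],0],
    [[0.0045,0,0.0135],0],
    [[0.0055,0,0.018],0],
    [[0.006,0,0.0215],0],
  ],
)

```text
clock: 22.6
tool_pos: [0.5475, -0.1394, 0.1458]
orientation: [180.0, -0.0, -97.3]
force: [0.2, -1.1, 1.7]
opening: 0.0002
gripper_force: 0.7
```

Run:
```python
from h import *
plan([(*ch(0,.033),.074,-97.4,'e')])
```

```text
now [  0.5475  -0.1394   0.1458 -97.3395] tip 0.0798 t 22.6 open 0.00015581020511536354 F [ 0.2 -1.1  1.7]
e [0.0011, 0.0003, 0.0073] 0.001 mm 6 rows 0.1
```

Call:
send_rows(
  deltas=[
    [[0,0,0.0015],0],
    [[0,0,0.003],0],
    [[0,0,0.0045],0],
    [[0,0,0.006],0],
    [[0,0,0.007],0],
  ],
)

```text
clock: 23.02
tool_pos: [0.5475, -0.1393, 0.1406]
orientation: [180.0, 0.0, -97.3]
force: [-0.3, -1.2, 0.6]
opening: 0.0007
gripper_force: 0.6
```

Call:
send_rows(
  deltas=[
    [[0,0,0.0005],0],
    [[0,0,0.001],0],
    [[0,0,0.001],0],
    [[0,0,0.001],0],
    [[0,0,0.001],0],
  ],
)

```text
clock: 23.43
tool_pos: [0.5476, -0.1393, 0.14]
orientation: [-180.0, 0.0, -97.3]
force: [-0.3, -0.0, 1.2]
opening: 0.0004
gripper_force: 0.5
```

Call:
send_rows(
  deltas=[
    [[0,0,0.0005],0],
    [[0,0,0.001],0],
    [[0,0,0.0015],0],
    [[0,0,0.0015],0],
    [[0,0,0.0015],0],
  ],
)

```text
clock: 23.85
tool_pos: [0.5476, -0.1393, 0.1398]
orientation: [-180.0, -0.0, -97.3]
force: [-4.8, 0.6, 10.7]
opening: 0.0004
gripper_force: 5.4
```

Call:
send_rows(
  deltas=[
    [[0,0,0.0005],0],
    [[0,0,0.001],0],
    [[0,0,0.0012],0],
    [[0,0,0.0012],0],
    [[0,0,0.0012],0],
  ],
)

```text
clock: 24.27
tool_pos: [0.5476, -0.1394, 0.1396]
orientation: [-180.0, -0.0, -97.3]
force: [-7.1, 3.0, 19.3]
opening: 0.0003
gripper_force: 9.2
```

Call:
send_rows(
  deltas=[
    [[0,0,-0.01],0],
    [[0,0,-0.05],0],
    [[0,0,-0.1],0],
    [[0,0,-0.15],0],
    [[0,0,-0.195],0],
  ],
)

```text
clock: 24.68
tool_pos: [0.5475, -0.1393, 0.2963]
orientation: [-179.9, 0.0, -97.3]
force: [1.3, -0.6, -0.5]
opening: 0.0
gripper_force: 0.0
```

Run:
```python
from h import *
plan([(*ch(.01,-.10),.235,-97.4,'a'),(*ch(.015,-.21),.235,-97.4,'b'),(*ch(.015,-.19),.143,-97.4,'c')])
from plant import ctrl
s=ctrl.snapshot('side');cv2.imwrite('pics/reb.png',cv2.resize(s['color'][120:330,170:370,::-1],None,fx=2.8,fy=2.8,interpolation=cv2.INTER_CUBIC))
```

```text
now [  0.5475  -0.1393   0.2963 -97.3272] tip 0.2303 t 24.6833 open 2.260557970308174e-05 F [ 1.3 -0.6 -0.5]
a [0.1675, -0.012, -0.0059] 0.001 mm 134 rows 3.2
b [0.1375, -0.0063, 0.0] -0.0 mm 110 rows 2.6
c [-0.025, 0.0, 0.115] -0.0 mm 94 rows 2.3
```

View pics/reb.png

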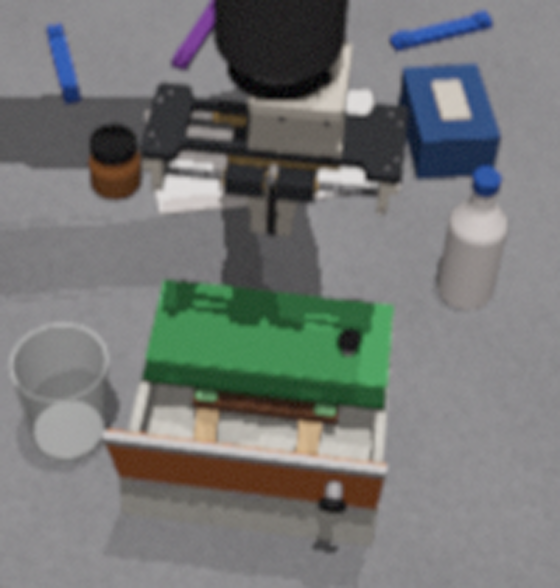

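The green door is down over the +y half, with its free edge at about (265,395). Checking its angle by projection.

Run:
```python
from h import *
import pickle
s=pickle.load(open('s0.pkl','rb'))['side']
for a in(0,.1,.2,.3):
    o=[]
    for r,t in((.093,.006),(.111,-.0006),(.111,-.006)):
        y=.103-r*np.cos(a)+t*np.sin(a);z=.068+r*np.sin(a)+t*np.cos(a)
        o+=((proj(s,chestpts(CH,[(-.107,y,z),(.107,y,z)]))-[170,120])*2.8).round().tolist()
    print(a,o)
```

```text
0 [[140.0, 354.0], [383.0, 382.0], [137.0, 375.0], [381.0, 404.0], [137.0, 378.0], [380.0, 407.0]]
0.1 [[140.0, 346.0], [384.0, 375.0], [136.0, 367.0], [382.0, 396.0], [136.0, 371.0], [381.0, 400.0]]
0.2 [[140.0, 338.0], [385.0, 367.0], [136.0, 357.0], [383.0, 387.0], [136.0, 362.0], [382.0, 391.0]]
0.3 [[140.0, 329.0], [386.0, 358.0], [136.0, 347.0], [384.0, 376.0], [136.0, 352.0], [384.0, 382.0]]
```

It matches a = 0, so the door is fully shut. Now the orange door from outside.

Call:
send_rows(
  deltas=[
    [[0.03,-0.002,-0.004],0],
    [[0.07,-0.005,-0.006],0],
    [[0.11,-0.008,-0.006],0],
    [[0.145,-0.01,-0.006],0],
    [[0.1675,-0.012,-0.006],0],
  ],
)

```text
clock: 25.15
tool_pos: [0.5396, -0.2755, 0.2985]
orientation: [-180.0, 0.0, -97.4]
force: [0.3, 0.7, 0.1]
opening: 0.0007
gripper_force: 0.0
```

Call:
send_rows(
  deltas=[
    [[0.03,-0.001,0],0],
    [[0.065,-0.003,0],0],
    [[0.1,-0.005,0],0],
    [[0.125,-0.006,0],0],
    [[0.1375,-0.006,0],0],
  ],
)

```text
clock: 25.57
tool_pos: [0.5303, -0.3854, 0.2979]
orientation: [180.0, 0.0, -97.4]
force: [0.0, 0.4, 0.2]
opening: 0.0004
gripper_force: 0.0
```

Call:
send_rows(
  deltas=[
    [[0,0,0.03],0],
    [[0,0,0.06],0],
    [[-0.01,0,0.09],0],
    [[-0.02,0,0.108],0],
    [[-0.025,0,0.115],0],
  ],
)

```text
clock: 25.98
tool_pos: [0.5322, -0.3619, 0.2036]
orientation: [179.8, 0.1, -97.4]
force: [-0.2, -0.0, 0.7]
opening: 0.0004
gripper_force: 0.0
```

Run:
```python
from h import *
plan([(*ch(.015,-.19),.143,-97.4,'c'),(*ch(.015,-.117),.148,-97.4,'c')])
```

```text
now [  0.5322  -0.3619   0.2036 -97.3538] tip 0.1376 t 25.9833 open 0.0003641987509666226 F [-0.2 -0.   0.7]
c [0.0016, -0.0017, -0.0067] 0.001 mm 6 rows 0.1
c [-0.0912, 0.0001, -0.0063] -0.0 mm 73 rows 1.8
```

Call:
send_rows(
  deltas=[
    [[-0.02,0,-0.001],0],
    [[-0.04,0,-0.002],0],
    [[-0.06,0,-0.003],0],
    [[-0.076,0,-0.0045],0],
    [[-0.091,0,-0.0065],0],
  ],
)

```text
clock: 26.4
tool_pos: [0.5431, -0.2904, 0.2127]
orientation: [-179.9, -0.0, -97.3]
force: [1.2, -3.8, -2.3]
opening: 0.0004
gripper_force: 1.6
```

Call:
send_rows(
  deltas=[
    [[-0.005,0,0],0],
    [[-0.01,0,0],0],
    [[-0.015,0,0],0],
    [[-0.02,0,0.001],0],
    [[-0.025,0,0.002],0],
  ],
)

```text
clock: 26.82
tool_pos: [0.5454, -0.2714, 0.2104]
orientation: [-180.0, -0.0, -97.4]
force: [1.1, -1.8, 2.0]
opening: 0.0003
gripper_force: 1.2
```

Call:
send_rows(
  deltas=[
    [[-0.005,0,0.001],0],
    [[-0.0095,0,0.0025],0],
    [[-0.0145,0,0.004],0],
    [[-0.019,0,0.006],0],
    [[-0.0235,0,0.008],0],
  ],
)

```text
clock: 27.23
tool_pos: [0.5475, -0.2523, 0.2035]
orientation: [180.0, 0.0, -97.3]
force: [0.2, -2.8, 0.0]
opening: 0.0004
gripper_force: 0.9
```

Run:
```python
from h import *
plan([(*ch(.015,-.062),.130,-97.4,'e')])
```

```text
now [  0.5475  -0.2523   0.2035 -97.3407] tip 0.1375 t 27.2333 open 0.00043156739814608923 F [ 0.2 -2.8  0. ]
e [-0.0201, -0.0004, 0.0093] 0.001 mm 18 rows 0.4
```

Call:
send_rows(
  deltas=[
    [[-0.0045,0,0.0015],0],
    [[-0.009,0,0.003],0],
    [[-0.013,0,0.005],0],
    [[-0.017,0,0.0075],0],
    [[-0.021,0,0.0105],0],
  ],
)

```text
clock: 27.65
tool_pos: [0.5494, -0.2357, 0.1951]
orientation: [180.0, 0.0, -97.3]
force: [0.7, -2.1, -0.3]
opening: 0.0004
gripper_force: 0.7
```

Call:
send_rows(
  deltas=[
    [[-0.004,0,0.0035],0],
    [[-0.0075,0,0.007],0],
    [[-0.011,0,0.0105],0],
    [[-0.014,0,0.0145],0],
    [[-0.017,0,0.0185],0],
  ],
)

```text
clock: 28.07
tool_pos: [0.5514, -0.2222, 0.1803]
orientation: [180.0, 0.0, -97.3]
force: [-1.1, -1.3, 1.0]
opening: 0.0004
gripper_force: 0.6
```

Call:
send_rows(
  deltas=[
    [[-0.003,0,0.004],0],
    [[-0.0055,0,0.0085],0],
    [[-0.008,0,0.013],0],
    [[-0.01,0,0.0175],0],
    [[-0.012,0,0.022],0],
  ],
)

```text
clock: 28.48
tool_pos: [0.5527, -0.2128, 0.1626]
orientation: [-180.0, 0.0, -97.3]
force: [-0.9, -2.0, 1.6]
opening: 0.0006
gripper_force: 0.5
```

Call:
send_rows(
  deltas=[
    [[-0.0015,0,0.0045],0],
    [[-0.003,0,0.009],0],
    [[-0.0045,0,0.0135],0],
    [[-0.0055,0,0.0175],0],
    [[-0.006,0,0.0205],0],
  ],
)

```text
clock: 28.9
tool_pos: [0.5533, -0.2081, 0.1462]
orientation: [-180.0, 0.0, -97.3]
force: [0.1, 0.1, 0.2]
opening: 0.0007
gripper_force: 0.4
```

Run:
```python
from h import *
plan([(*ch(.015,-.033),.074,-97.4,'e')])
```

```text
now [  0.5533  -0.2081   0.1462 -97.3356] tip 0.0802 t 28.9 open 0.000666974863179563 F [0.1 0.1 0.2]
e [-0.0006, -0.0002, 0.0077] 0.001 mm 6 rows 0.1
```

Call:
send_rows(
  deltas=[
    [[0,0,0.0015],0],
    [[0,0,0.003],0],
    [[0,0,0.0045],0],
    [[0,0,0.006],0],
    [[0,0,0.0075],0],
  ],
)

```text
clock: 29.32
tool_pos: [0.5533, -0.2082, 0.1406]
orientation: [-180.0, 0.0, -97.3]
force: [-0.8, 0.2, 1.4]
opening: 0.0004
gripper_force: 0.4
```

Call:
send_rows(
  deltas=[
    [[0,0,0.0005],0],
    [[0,0,0.001],0],
    [[0,0,0.0015],0],
    [[0,0,0.0015],0],
    [[0,0,0.0015],0],
  ],
)

```text
clock: 29.73
tool_pos: [0.5533, -0.2082, 0.1399]
orientation: [-180.0, -0.0, -97.3]
force: [-1.4, 1.6, 5.4]
opening: 0.0006
gripper_force: 2.5
```

Contact with the stop; a little more, then lift and look.

Call:
send_rows(
  deltas=[
    [[0,0,0.0005],0],
    [[0,0,0.001],0],
    [[0,0,0.0015],0],
    [[0,0,0.0015],0],
    [[0,0,0.0015],0],
  ],
)

```text
clock: 30.15
tool_pos: [0.5532, -0.2082, 0.1397]
orientation: [-180.0, -0.0, -97.3]
force: [-4.4, 4.4, 14.4]
opening: 0.0004
gripper_force: 7.0
```

Call:
send_rows(
  deltas=[
    [[0,0,-0.01],0],
    [[0,0,-0.05],0],
    [[0,0,-0.1],0],
    [[0,0,-0.15],0],
    [[0,0,-0.19],0],
  ],
)

```text
clock: 30.57
tool_pos: [0.5534, -0.2085, 0.2935]
orientation: [-179.9, -0.0, -97.3]
force: [0.8, -0.5, 0.5]
opening: 0.0005
gripper_force: 0.0
```

Call:
send_rows(
  deltas=[
    [[-0.04,0,-0.02],0],
    [[-0.09,0,-0.03],0],
    [[-0.14,0,-0.03],0],
    [[-0.18,0,-0.03],0],
    [[-0.2,0,-0.03],0],
  ],
)

```text
clock: 30.98
tool_pos: [0.5738, -0.0466, 0.3147]
orientation: [-179.9, 0.0, -97.2]
force: [0.4, 0.2, -0.1]
opening: 0.0006
gripper_force: 0.0
```

Run:
```python
from h import *
from plant import ctrl
s=ctrl.snapshot('side');cv2.imwrite('pics/fin.png',cv2.resize(s['color'][120:330,170:370,::-1],None,fx=2.8,fy=2.8,interpolation=cv2.INTER_CUBIC))
for a in(0,.05,.1):
    o=[]
    for r,t in((.109,.006),(0,.006)):
        y=-(.103-r*np.cos(a)+t*np.sin(a));z=.068+r*np.sin(a)+t*np.cos(a)
        o+=((proj(s,chestpts(CH,[(-.107,y,z),(.107,y,z)]))-[170,120])*2.8).round().tolist()
    print(a,o)
```

```text
0 [[139.0, 358.0], [382.0, 386.0], [114.0, 462.0], [374.0, 495.0]]
0.05 [[139.0, 354.0], [383.0, 383.0], [114.0, 463.0], [374.0, 495.0]]
0.1 [[138.0, 351.0], [383.0, 380.0], [114.0, 463.0], [374.0, 495.0]]
```

View pics/fin.png

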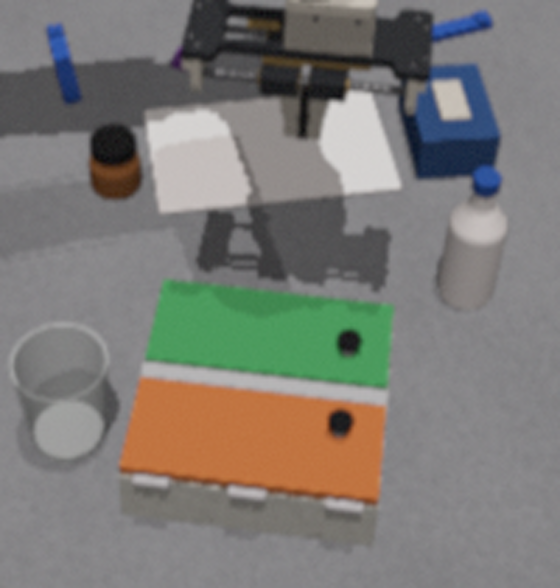

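The picture shows both doors flat, the grey flange over the rebate at (265,380), and the cup, bottle, jar and carton unmoved.

Call:
send_rows(
  deltas=[
    [[0,0,0],0],
    [[0,0,0],0],
    [[0,0,0],0],
    [[0,0,0],0],
    [[0,0,0],0],
  ],
)

```text
clock: 31.45
tool_pos: [0.5735, -0.0505, 0.3141]
orientation: [180.0, -0.0, -97.4]
force: [0.1, -0.6, -0.6]
opening: 0.0001
gripper_force: 0.0
```

```bash
python3 -c "
from plant import ctrl
print(ctrl.close_job())"
```

```text
the job is handed in; nothing more can be done
None
```

Job handed in at 31.5 s of the 69 s allowed (no verdict came back): both slats are placed, the green door is shut first and the orange door last with its flange over the rebate, the bystanders look unmoved in the last picture, and the gripper is clear.

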